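# Put the drip coffee filter together on the mug

## Task

Put the washed steel drip coffee filter back together on top of the mug, in this order: lay the wide brim plate on the mug's mouth, stand the brewing chamber on the plate's raised middle, lower the press onto the chamber's floor, and close the chamber with the domed lid, each part level and fully seated and let go before you fetch the next. Leave the mug standing where it is, and do not disturb the coffee jar, the canister and the teaspoon.

Things in the scene. Friction and masses are not known exactly. Their poses are not given: they have to be found in the camera images.
- mug: empty plain blue mug, 80 mm across without its handle, 95 mm high, loose, upright, about 0.3 kg. Origin: centre of the underside, on the axis; the handle points along +y and reaches 76 mm from the axis. z up.
- mug_rim (a point): centre of the mug's round mouth, level with its rim, 95 mm above the worktop. The mouth is 71 mm across inside, the wall 4 mm thick.
- brim_plate: steel brim plate like a flat hat, 26 mm high, 0.09 kg. Brim 96 mm across, 9 to 12 mm above the origin; under it a spigot 9 mm deep, 60 mm across (52 at its foot), that goes into the mug's mouth; above it a raised perforated middle 50 mm across, straight from 12 to 22 mm, bevelled to 42 mm across at 26 mm: grasp it by this, from above. Stands on its spigot. Origin: centre of underside, z up.
- chamber: steel brewing chamber, a round open cup 62 mm across, 48 mm high, wall 2.5 mm, 0.1 kg. Its hollow foot (57 mm across inside, 16 mm deep) goes over the plate's raised middle until it stands on the brim. Inside, the floor is 18 mm above the origin, the bore 57 mm across and 30 mm deep. Stands upright; grasp from above across the outside. Origin: centre of underside, z up.
- press: press, 55 mm high, 0.06 kg: perforated steel disc 50 mm across (42 at its underside), 6 mm thick, with a thin upright stem and a black knob 15 mm across from 38 to 52 mm above the origin. Stands on its disc; on the chamber's floor its knob stands 25 mm out of the chamber. Grasp the knob from above. Origin: centre of the disc's underside, z up.
- lid: domed steel lid, 77 mm across, 63 mm high, 0.09 kg, with a black knob 18 mm across from 47 to 60 mm above the origin, grasped from above. Its skirt (72 mm across inside, 8 mm deep) goes round the chamber's rim, and a ledge inside rests on the rim; the hollow dome clears the press's knob. Stands on its skirt. Origin: centre of underside, z up.
- coffee_jar: glass jar with a dark lid, 65 mm across, 86 mm high: bystander, leave it alone. Origin: centre of the underside.
- canister: blue round canister with a knobbed lid, 87 mm across, 105 mm high, at the back: bystander, leave it alone. Origin: centre of the underside.
- spoon: teaspoon lying on the right, 130 mm long, 11 mm high: bystander, leave it alone. Origin: centre of the underside.
Mind the look-alikes: they are no part of the job. What is shaped like the mug but purple is not meant.

How it is judged:
By the outcome, as a careful person would: the job done as asked, in the order asked, and still so for the second after the job is handed in, with the robot touching nothing.
It also fails if it takes over 112 s, if anything falls off the work surface, if the arm or the gripper's body presses on something with over 40 N, if the wrist force passes 120 N, or if a joint passes its speed limit or range.

## Robot

A 6-joint arm with a two-finger parallel gripper is mounted at the origin on a cart in front of the work surface, level with it; the furniture and walls round the work are solid. World frame = base frame: x ahead of the robot, y to its left, z up, the work surface at z = 0. Lengths are in m, angles in degrees, forces in N, time in s.
With the tool pointing down it reaches from about 0.3 to 1 m from the base axis. Payload 5.1 kg.
Tool frame: the origin (TCP) lies at the very end of the fingers, on their centre line; the grasp point (between the pads) lies 19 mm behind it (ctrl.grasp_offset is the distance from the TCP to the grasp point, in m); z points along the fingers, y is the line along which they close (so a half turn about z gives the same grasp; the last joint's range is limited). The gripper opens to 95 mm and grips with 3 to 60 N. Pads are 20 mm wide; open, the fingers measure 119 mm over their backs; the gripper's body (75 mm by 180 mm) begins 59 mm behind the grasp point.
Start: joints at [-73.201, 7.093, 94.555, -0, 78.352, -4.733], TCP at [0.239, -0.605, 0.215] pointing down, gripper open.
Joint ranges: [-149.61, 149.61], [-58.7, 133.49], [1.44, 155.28], [-77.14, 257.14], [18.33, 153.61], [-166.67, 166.67]. Speed limits (degrees/s): [147.25, 147.25, 180, 180, 180, 180].

## Interface

Orientations are given as [roll, pitch, yaw] about the fixed x, y, z axes, in that order (R = Rz(yaw) Ry(pitch) Rx(roll)).
In Python, from station import ctrl, cams gives the robot as it stands.
- The arm moves only by the shell command python3 -m inch 'ROWS'. ROWS is JSON, a list of rows, each a list of 3 entries, a list of its own where there are three numbers: the turn, a rotation vector about the tool's x, y, z in rad, then the shift along the tool's x, y, z in m, then the opening, from 0 (shut) to 1 (fully open). In form: [[[rx, ry, rz], [dx, dy, dz], grip], ...]. A call has 1 to 5 rows; each row is the pose to reach, as a shift and turn from the pose commanded when the call began, along the tool's axes at that moment; what a row does not reach only later rows make up. A row lasts 1/12 s, in which the tool goes at most 41.7 mm and 7.16 degrees, less where a joint would pass 70% of its speed; a pose out of reach is approached as far as the arm can. A call with a gripper value outside its range is refused whole. The fingers move at their own pace and stop on an object; the grip force is fixed at half the most. Time passes only in rows, so rows that repeat a pose let the fingers close. It gives the time, the measured TCP pose, the force, the opening and the grip force at its end, in the units of the state.
- ctrl.get_state(): the state, without advancing time (a new reading comes with each control period).
- cams.read_camera(name): name is "scene" or "top" or "wrist"; returns a dict with "img" (400x640x3 uint8, red, green, blue), "fx", "fy", "cx", "cy" (pixels), "R" (3x3) and "t" (3): a world point X has camera coordinates R X + t. Camera axes: x right, y down, z forward; pixel columns grow to the right and rows downward; lengths in m; the calibration is good to about 2 mm. A picture is of the moment at which its call begins. There is no depth.
- ctrl.sign_off(): hands the job in; it is judged then, once.
The state is a dict: "t": time; "joint_positions": joint angles; "qvel": joint speeds; "joint_torque": joint torques, N m; "ee_pos": TCP position; "tcp_rot": TCP orientation; "wrist_force": force on the tool from outside, world axes, zero at the start; "ft_torque": the same for the moment, N m; "gripper_width": finger opening in m; "gripper_force": force on a finger pad.
Only numpy, scipy, OpenCV 4.12 (cv2) and the standard library are available. Lean on these libraries where they do the work, as an engineer would, in place of code of your own. Each camera call takes 0.05 s, during which the arm holds its last target. There are 200 camera calls.

## Working session

There is one attempt and no reset: what is moved stays moved. The work goes in short steps, Python scripts to look and compute and a shell command to move; the robot and the scene stay as the last step left them, time stands still between calls to the robot, and variables do not carry over. Pictures are saved under pics/ and viewed, at most 14 in all, crops included, and the job is handed in when it is done.

```bash
mkdir -p pics; ls
cat > h.py <<'E'
import numpy as np, cv2
from station import ctrl, cams
def cam(n,save=None):
    c=cams.read_camera(n)
    if save: cv2.imwrite('pics/'+save,c['img'][:,:,::-1])
    return c
def ray(c,u,v,z):
    R=np.array(c['R']);t=np.array(c['t']);o=-R.T@t
    d=R.T@np.array([(u-c['cx'])/c['fx'],(v-c['cy'])/c['fy'],1]);return o+d*(z-o[2])/d[2]
def proj(c,X):
    p=np.array(c['R'])@np.array(X)+np.array(c['t']);return p[0]/p[2]*c['fx']+c['cx'],p[1]/p[2]*c['fy']+c['cy']
E
python3 - <<'E'
from h import *
for n in('scene','top','wrist'):
    c=cam(n,n+'0.png');R=np.array(c['R']);print(n,c['fx'],c['cx'],c['cy'],(-R.T@np.array(c['t'])).round(3),R.round(3).tolist())
s=ctrl.get_state();print(s['ee_pos'],s['tcp_rot'],s['gripper_width'],s['t'])
E
```

```text
pics
scene 408.50360480134 315.17313445083937 194.18198384124722 [ 0.331 -0.734  0.77 ] [[0.957, -0.291, -0.018], [-0.224, -0.694, -0.685], [0.187, 0.659, -0.729]]
top 514.0619704739847 318.94193086213227 199.58221156463193 [ 0.392 -0.154  1.301] [[-0.011, -1.0, -0.011], [-0.996, 0.012, -0.086], [0.086, 0.01, -0.996]]
wrist 308.3400338663854 317.4652470419553 196.45651574442863 [ 0.317 -0.573  0.384] [[0.367, -0.93, -0.002], [-0.888, -0.351, 0.298], [-0.277, -0.107, -0.955]]
[ 0.23839323 -0.60416177  0.21364499] [-1.79905061e+02 -7.04617082e-03  2.15326378e+01] 0.09511816818062897 0.15
```

View pics/top0.png

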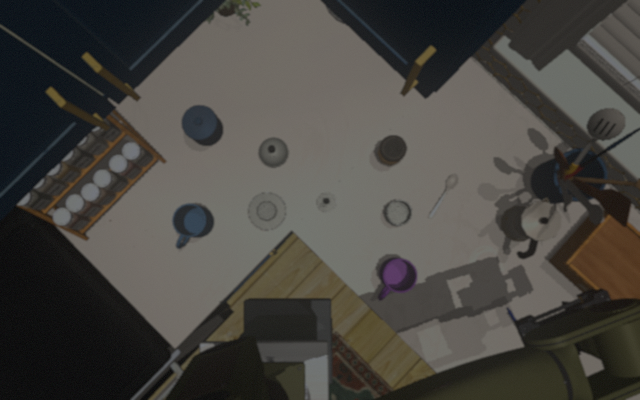

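View pics/scene0.png

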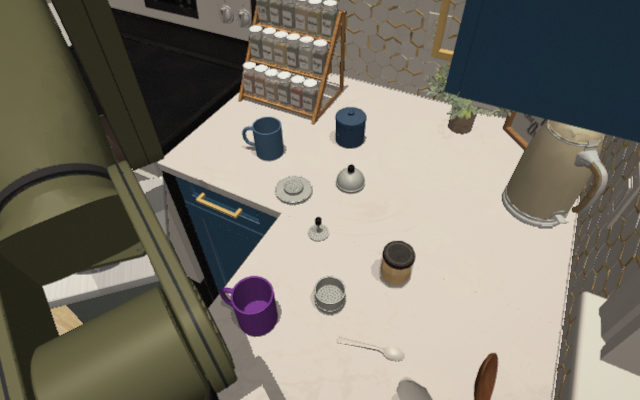

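The top view shows the blue mug (193,220), plate (267,211), press (326,201), chamber (397,212), lid (273,152), jar (391,150) and canister (202,125). The purple mug at (397,275) is the decoy.

Run:
```python
from h import *
c=cam('top');im=c['img'];big=cv2.resize(im[95:305,160:440],None,fx=2.8,fy=2.8,interpolation=cv2.INTER_CUBIC)
big=np.clip(big.astype(float)*1.8,0,255).astype(np.uint8);cv2.imwrite('pics/crop1.png',big[:,:,::-1])
g=cv2.cvtColor(im,cv2.COLOR_RGB2LAB).astype(float)
bg=cv2.medianBlur(im,5)
bgc=np.median(g[165:185,300:370].reshape(-1,3),0);print(bgc)
d=np.linalg.norm(g-bgc,axis=2)
m=(d>9).astype(np.uint8)*255
n,l,s,ce=cv2.connectedComponentsWithStats(m)
for i in range(1,n):
    if 60<s[i,4]<4000 and 150<ce[i][0]<480 and 80<ce[i][1]<310: print(s[i].tolist(),ce[i].round(1))
```

```text
[122. 127. 132.]
[180, 103, 45, 49, 1648] [201. 127.]
[370, 134, 38, 37, 1017] [388.2 152.1]
[257, 136, 33, 33, 801] [273.  152.1]
[427, 173, 32, 45, 254] [446.4 188.1]
[247, 192, 39, 39, 909] [263.6 209. ]
[316, 193, 15, 19, 174] [323.2 201.7]
[381, 199, 32, 29, 570] [395.7 212.8]
[171, 202, 44, 49, 1470] [191.5 223.1]
```

View pics/crop1.png

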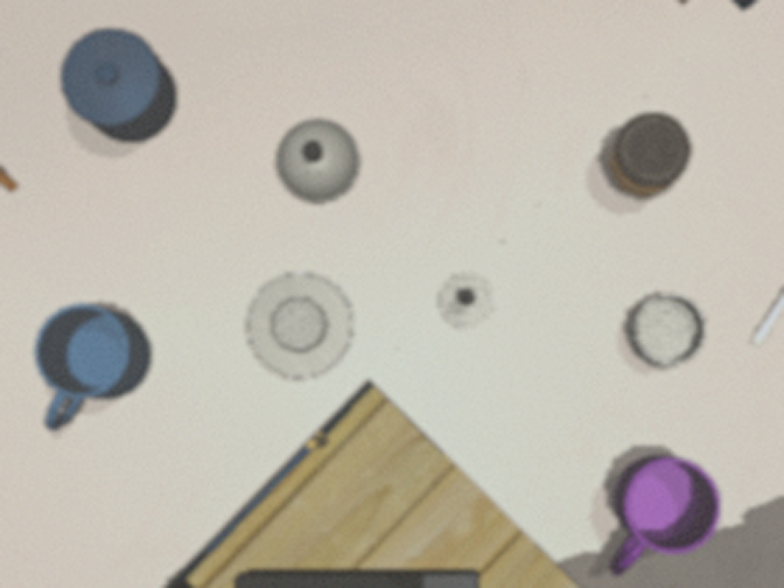

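The crop shows the brim centre at (300,326), the press knob at (465,296), the lid knob at (312,151) and the lid rim at (318,161). The chamber rim is at (665,330) and the mug mouth is around (85,351).

```bash
cat >> h.py <<'E'
def p4(u,v): return 160+(u+.5)/2.8-.5, 95+(v+.5)/2.8-.5
E
python3 - <<'E'
from h import *
c=cam('top');s=cam('scene')
for n,u,v,z,zr in [('plate',300,326,.012,.026),('platetop',299,324,.026,.026),('pressknob',465,296,.055,.055),('pressdisc',466,300,.006,.055),('lidrim',318,161,.008,.063),('lidknob',312,151,.063,.063),('chamber',665,330,.048,.048),('mug',85,351,.095,.095),('canister',112,78,.09,.105),('jar',652,148,.086,.086),('purple',671,503,.095,.095)]:
    X=ray(c,*p4(u,v),z);X2=X.copy();X2[2]=zr;print(n,X.round(4),np.round(proj(s,X2),1))
# scene view: mug mask
im=s['img'];h=cv2.cvtColor(im,cv2.COLOR_RGB2HSV)
big=cv2.resize(im[100:320,230:430],None,fx=2.7,fy=2.7,interpolation=cv2.INTER_CUBIC);cv2.imwrite('pics/crop2.png',big[:,:,::-1])
E
```

```text
plate [ 0.4764 -0.0095  0.012 ] [292.3 184.2]
platetop [ 0.4772 -0.0102  0.026 ] [292.7 184.3]
pressknob [ 0.4979 -0.1578  0.055 ] [317.2 217.2]
pressdisc [ 0.4985 -0.1588  0.006 ] [317.6 217.5]
lidrim [ 0.6268 -0.0258  0.008 ] [350.4 165.3]
lidknob [ 0.6257 -0.0261  0.063 ] [350.  165.5]
chamber [ 0.4667 -0.3315  0.048 ] [327.9 286.6]
mug [0.4521 0.1621 0.095 ] [266.  125.3]
canister [0.6863 0.1427 0.09  ] [350.1 110.2]
jar [ 0.6201 -0.3188  0.086 ] [398.1 251.4]
purple [ 0.3202 -0.3263  0.095 ] [252.2 292. ]
```

View pics/crop2.png

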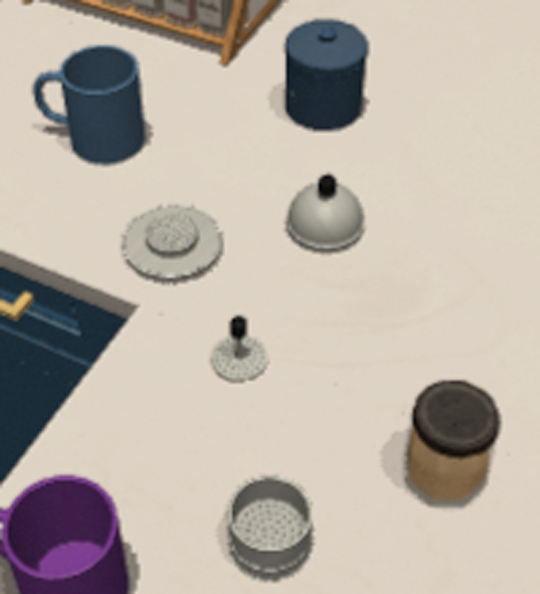

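Both views agree to about a pixel. I'll turn to yaw 0 and hover above the plate.

```bash
python3 -m inch '[[[0,0,0.12],[0,0,0],1],[[0,0,0.24],[0,0,0],1],[[0,0,0.3758],[0,0,0],1],[[0,0,0.3758],[0,0,0],1]]'
python3 -m inch '[[[0,0,0],[0.06,-0.15,0],1],[[0,0,0],[0.06,-0.15,0],1],[[0,0,0],[0.06,-0.15,0],1],[[0,0,0],[0.06,-0.15,0],1],[[0,0,0],[0.06,-0.15,0],1]]' 
python3 -m inch '[[[0,0,0],[0.06,-0.15,0],1],[[0,0,0],[0.06,-0.15,0],1],[[0,0,0],[0.06,-0.15,0],1],[[0,0,0],[0.06,-0.15,0],1],[[0,0,0],[0.06,-0.15,0],1]]'
python3 -m inch '[[[0,0,0],[0.06,-0.15,0],1],[[0,0,0],[0.06,-0.15,0],1],[[0,0,0],[0.06,-0.15,0],1],[[0,0,0],[0.06,-0.15,0],1],[[0,0,0],[0.06,-0.15,0],1]]'
```

```text
t: 0.63
ee_pos: [0.2385, -0.6046, 0.2146]
tcp_rot: [-180.0, 0.0, -0.1]
wrist_force: [0.4, 0.4, 0.4]
gripper_width: 0.095
gripper_force: 0.0
t: 1.05
ee_pos: [0.3003, -0.4498, 0.2144]
tcp_rot: [-179.9, -0.0, 0.4]
wrist_force: [0.8, -0.3, 0.8]
gripper_width: 0.0948
gripper_force: 0.0
t: 1.47
ee_pos: [0.3601, -0.3004, 0.2148]
tcp_rot: [-179.9, -0.1, 0.5]
wrist_force: [0.1, -0.4, -0.4]
gripper_width: 0.0948
gripper_force: 0.0
t: 1.88
ee_pos: [0.4201, -0.1505, 0.215]
tcp_rot: [-179.9, -0.1, 0.5]
wrist_force: [0.1, -0.0, 0.7]
gripper_width: 0.0952
gripper_force: 0.0
```

```bash
python3 -m inch '[[[0,0,0],[0.057,-0.14,0.075],1],[[0,0,0],[0.057,-0.14,0.075],1],[[0,0,0],[0.057,-0.14,0.075],1],[[0,0,0],[0.057,-0.14,0.075],1],[[0,0,0],[0.057,-0.14,0.075],1]]'
python3 -m inch '[[[0,0,0],[0,0,0],1],[[0,0,0],[0,0,0],1]]'
python3 - <<'E'
from h import *
c=cam('wrist','w1.png')
for X in [(.4768,-.0099,.026),(.4525,.162,.095),(.626,-.026,.063)]: print(np.round(proj(c,X),1))
E
```

```text
t: 2.3
ee_pos: [0.4746, -0.011, 0.1358]
tcp_rot: [-179.9, 0.3, 0.4]
wrist_force: [-0.7, -0.3, -0.2]
gripper_width: 0.0951
gripper_force: 0.0
t: 2.47
ee_pos: [0.4758, -0.0155, 0.1399]
tcp_rot: [180.0, 0.0, 0.1]
wrist_force: [-0.8, 0.2, 0.5]
gripper_width: 0.0952
gripper_force: 0.0
[311.5 191.7]
[ 87.2 247.1]
[332.4   3.2]
```

View pics/w1.png

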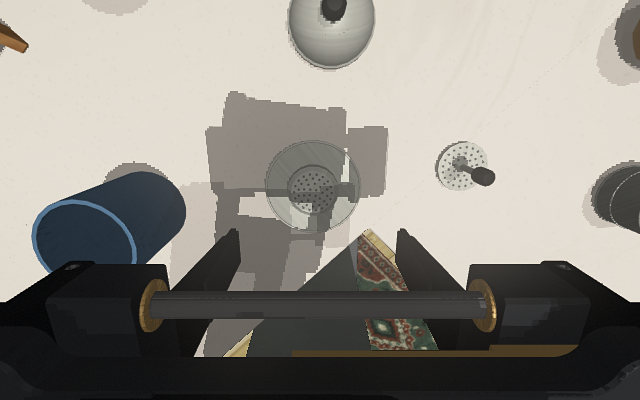

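The wrist view shows the plate top at about (314,189), against a predicted (311.5,191.7). The mug rim is near (85,238). I'll fit both more precisely.

Run:
```python
from h import *
im=cv2.imread('pics/w1.png');s=ctrl.get_state();print(s['ee_pos'],s['tcp_rot'])
c=cam('wrist')
b,g,r=[im[:,:,i].astype(int) for i in range(3)]
m=((b>120)&(b-r>45)).astype(np.uint8);m[290:]=0
ys,xs=np.nonzero(m);k=(xs<150)&(ys>160);xs,ys=xs[k],ys[k];print(len(xs))
P=np.array([ray(c,x,y,.095)[:2] for x,y in zip(xs,ys)])
A=np.c_[2*P,np.ones(len(P))];q=np.linalg.lstsq(A,(P**2).sum(1),rcond=None)[0];print('mug',q[:2],np.sqrt(q[2]+q[0]**2+q[1]**2),np.abs(np.linalg.norm(P-q[:2],axis=1)-.0375).mean())
print('plate', ray(c,314,189,.026))
gr=cv2.GaussianBlur(cv2.cvtColor(im,cv2.COLOR_BGR2GRAY),(5,5),0)
print(cv2.HoughCircles(gr,cv2.HOUGH_GRADIENT,1,20,param1=60,param2=20,minRadius=20,maxRadius=55))
```

```text
[ 0.47603816 -0.01599013  0.14043198] [ 1.79956411e+02 -6.33356870e-02 -1.94122085e-02]
790
mug [0.45207205 0.16443265] 0.03794577387914292 0.0008558965481047053
plate [ 0.47969379 -0.01278061  0.026     ]
[[[331.5  23.5  41.6]
  [310.5 186.5  47.7]
  [ 71.5 237.5  40.1]
  [141.5 216.5  45.5]
  [458.5 167.5  23.9]
  [358.5 307.5  54.4]
  [376.5 257.5  25.2]
  [332.5 211.5  35.5]
  [ 84.5 255.5  51.1]
  [278.5 240.5  50. ]
  [447.5 310.5  45.6]
  [389.5 227.5  40.8]
  [632.5 203.5  38. ]
  [356.5 271.5  28.6]
  [322.5 170.5  25.7]]]
```

```bash
python3 -m inch '[[[0,0,0],[0.002,-0.004,0.04],1],[[0,0,0],[0.002,-0.004,0.08],1],[[0,0,0],[0.002,-0.004,0.11],1],[[0,0,0],[0.002,-0.004,0.1255],1],[[0,0,0],[0.002,-0.004,0.1255],1]]'
python3 -m inch '[[[0,0,0],[0,0,0],0.5],[[0,0,0],[0,0,0],0.4],[[0,0,0],[0,0,0],0.3],[[0,0,0],[0,0,0],0],[[0,0,0],[0,0,0],0]]'
python3 -m inch '[[[0,0,0],[0,0,0],0],[[0,0,0],[0,0,0],0],[[0,0,0],[0,0,0],0],[[0,0,0],[0,0,0],0],[[0,0,0],[0,0,0],0]]'
```

```text
t: 2.98
ee_pos: [0.4744, -0.0118, 0.0109]
tcp_rot: [-180.0, 0.4, -0.1]
wrist_force: [-0.5, 0.1, 0.5]
gripper_width: 0.0954
gripper_force: 0.3
t: 3.4
ee_pos: [0.4787, -0.0109, 0.0157]
tcp_rot: [180.0, -0.2, -0.0]
wrist_force: [1.1, 0.6, -0.2]
gripper_width: 0.067
gripper_force: 0.0
t: 3.82
ee_pos: [0.4777, -0.0106, 0.0144]
tcp_rot: [-180.0, -0.0, 0.0]
wrist_force: [-0.9, 0.3, 2.5]
gripper_width: 0.0481
gripper_force: 30.0
```

```bash
python3 -m inch '[[[0,0,0],[0,0,-0.01],0],[[0,0,0],[0,0,-0.03],0],[[0,0,0],[0,0,-0.065],0],[[0,0,0],[0,0,-0.1],0],[[0,0,0],[0,0,-0.125],0]]'
python3 -m inch '[[[0,0,0],[0,0,-0.015],0],[[0,0,0],[0,0,-0.015],0],[[0,0,0],[0,0,-0.015],0]]'
python3 - <<'E'
from h import *
c=cam('wrist','w2.png');s=ctrl.get_state();print(s['ee_pos'])
E
```

```text
t: 4.23
ee_pos: [0.4782, -0.0107, 0.1425]
tcp_rot: [180.0, -0.2, 0.0]
wrist_force: [0.6, -0.2, -0.6]
gripper_width: 0.0484
gripper_force: 30.0
t: 4.48
ee_pos: [0.4779, -0.0107, 0.155]
tcp_rot: [180.0, -0.1, 0.0]
wrist_force: [0.4, 0.4, -1.9]
gripper_width: 0.0484
gripper_force: 30.0
[ 0.47687165 -0.01054536  0.15330197]
```

View pics/w2.png

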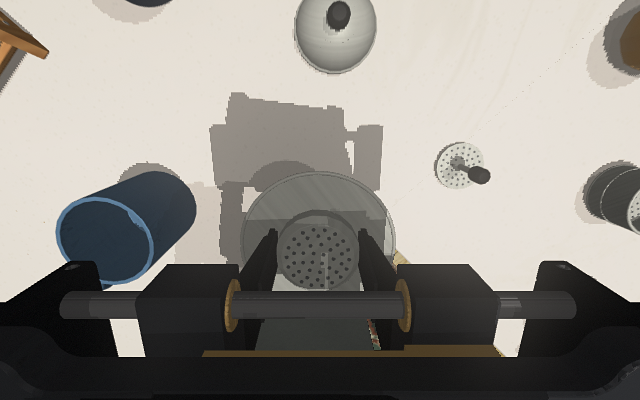

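The plate is held: front brim edge at (318,170), top disc at about (318,250). The whole mug mouth is now visible. I'll measure both.

```bash
cat >> h.py <<'E'
def circ(P):
    A=np.c_[2*P,np.ones(len(P))];q=np.linalg.lstsq(A,(P**2).sum(1),rcond=None)[0];return q[:2],np.sqrt(q[2]+q[0]**2+q[1]**2)
E
python3 - <<'E'
from h import *
im=cv2.imread('pics/w2.png');c=cam('wrist');tip=ctrl.get_state()['ee_pos'];print(tip)
b,g,r=[im[:,:,i].astype(int) for i in range(3)]
m=((b>120)&(b-r>45));ys,xs=np.nonzero(m);k=(xs<160)&(ys>160)&(ys<290)
P=np.array([ray(c,x,y,.095)[:2] for x,y in zip(xs[k],ys[k])]);print('mug',circ(P))
zb=tip[2]-.0025
print('brim front',ray(c,318,170,zb),'brim sides',ray(c,241,238,zb),ray(c,395,238,zb),'top disc',ray(c,318,250,zb+.014), 'front top disc',ray(c,318,211,zb+.011))
E
```

```text
[ 0.47633645 -0.01048796  0.15236833]
mug (array([0.4509327, 0.1633645]), np.float64(0.03740160743489562))
brim front [ 0.52346475 -0.01088303  0.14986833] brim sides [0.48060948 0.03666904 0.14986833] [ 0.48059148 -0.05846127  0.14986833] top disc [ 0.47959177 -0.01087409  0.16386833] front top disc [ 0.50236074 -0.0108718   0.16086833]
```

```bash
python3 -m inch '[[[0,0,0],[-0.006,-0.035,0],0],[[0,0,0],[-0.012,-0.075,0],0],[[0,0,0],[-0.018,-0.115,0],0],[[0,0,0],[-0.024,-0.15,0],0],[[0,0,0],[-0.026,-0.174,0],0]]'
python3 -m inch '[[[0,0,0],[0,0,0],0],[[0,0,0],[0,0,0],0],[[0,0,0],[0,0,0.015],0],[[0,0,0],[0,0,0.03],0],[[0,0,0],[0,0,0.03],0]]'
python3 - <<'E'
from h import *
c=cam('wrist','w3.png');s=ctrl.get_state();print(s['ee_pos'])
E
```

```text
t: 5.0
ee_pos: [0.4491, 0.1655, 0.1517]
tcp_rot: [180.0, 0.3, 0.1]
wrist_force: [0.7, -1.1, -0.2]
gripper_width: 0.0485
gripper_force: 30.0
t: 5.42
ee_pos: [0.4488, 0.1616, 0.1198]
tcp_rot: [179.9, 0.4, -0.1]
wrist_force: [-1.0, 0.0, -2.3]
gripper_width: 0.0483
gripper_force: 30.0
[0.44966716 0.1618309  0.1213115 ]
```

View pics/w3.png

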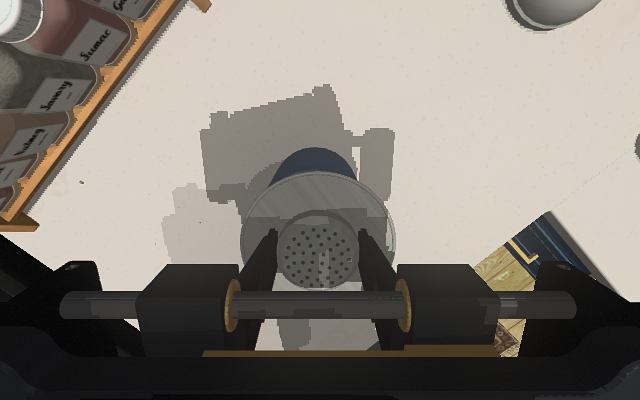

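The plate is centred over the mug. I'll lower it slowly onto the mouth.

```bash
python3 -m inch '[[[0,0,0],[0,0,0.006],0],[[0,0,0],[0,0,0.012],0],[[0,0,0],[0,0,0.017],0],[[0,0,0],[0,0,0.02],0],[[0,0,0],[0,0,0.02],0]]'
python3 -m inch '[[[0,0,0],[0,0,0.001],0],[[0,0,0],[0,0,0.002],0],[[0,0,0],[0,0,0.003],0],[[0,0,0],[0,0,0.004],0],[[0,0,0],[0,0,0.004],0]]'
python3 -m inch '[[[0,0,0],[0,0,0],0],[[0,0,0],[0,0,0],0],[[0,0,0],[0,0,0],0]]'
```

```text
t: 5.88
ee_pos: [0.4511, 0.1631, 0.1034]
tcp_rot: [180.0, 0.1, -0.0]
wrist_force: [-0.8, -0.7, -1.2]
gripper_width: 0.0485
gripper_force: 30.0
t: 6.3
ee_pos: [0.4518, 0.1635, 0.1005]
tcp_rot: [-180.0, -0.0, 0.0]
wrist_force: [0.3, 0.2, 0.8]
gripper_width: 0.0483
gripper_force: 30.0
t: 6.55
ee_pos: [0.4517, 0.1635, 0.1004]
tcp_rot: [-180.0, -0.0, 0.0]
wrist_force: [0.3, 0.2, 1.3]
gripper_width: 0.048
gripper_force: 30.0
```

```bash
python3 -m inch '[[[0,0,0],[0,0,0.0005],0],[[0,0,0],[0,0,0.001],0],[[0,0,0],[0,0,0.001],0],[[0,0,0],[0,0,0.001],0]]'
python3 -m inch '[[[0,0,0],[0,0,0],0.55],[[0,0,0],[0,0,0],0.6],[[0,0,0],[0,0,0],0.7],[[0,0,0],[0,0,0],0.7],[[0,0,0],[0,0,0],0.7]]'
python3 -m inch '[[[0,0,0],[0,0,-0.02],0.7],[[0,0,0],[0,0,-0.06],0.7],[[0,0,0],[0,0,-0.1],0.8],[[0,0,0],[0,0,-0.1],1],[[0,0,0],[0,0,-0.1],1]]'
python3 - <<'E'
from h import *
c=cam('wrist','w4.png');s=ctrl.get_state();print(s['ee_pos'])
E
```

```text
t: 6.88
ee_pos: [0.4518, 0.1635, 0.1004]
tcp_rot: [-180.0, -0.0, 0.0]
wrist_force: [-2.2, -1.0, 5.9]
gripper_width: 0.0481
gripper_force: 30.0
t: 7.3
ee_pos: [0.4513, 0.1633, 0.0988]
tcp_rot: [180.0, 0.0, -0.0]
wrist_force: [-0.1, 0.2, -0.1]
gripper_width: 0.0662
gripper_force: 0.0
t: 7.72
ee_pos: [0.4535, 0.1638, 0.2026]
tcp_rot: [-179.9, -0.4, -0.0]
wrist_force: [-0.1, -1.2, -0.7]
gripper_width: 0.0812
gripper_force: 0.0
[0.45206066 0.16347687 0.20008415]
```

View pics/w4.png

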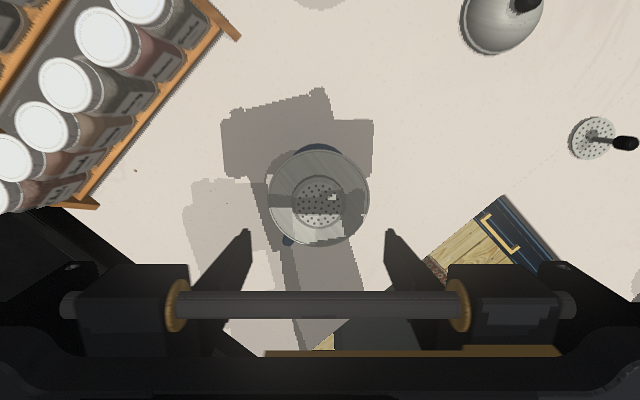

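The plate sits level on the mug: brim centre (317,196), top disc (318,201). Next, the chamber.

```bash
python3 - <<'E'
from h import *
c=cam('wrist');print('brim',ray(c,317,196.5,.098),'disc',ray(c,318.5,201,.112),'edges',ray(c,265,196,.098),ray(c,369,196,.098),ray(c,317,147,.098),ray(c,317,246,.098))
E
python3 -m inch '[[[0,0,0],[0.005,0.165,0],1],[[0,0,0],[0.005,0.165,0],1],[[0,0,0],[0.005,0.165,0],1],[[0,0,0],[0.005,0.165,0],1],[[0,0,0],[0.005,0.165,0],1]]'
python3 -m inch '[[[0,0,0],[0.005,0.165,0],1],[[0,0,0],[0.005,0.165,0],1],[[0,0,0],[0.005,0.165,0],1],[[0,0,0],[0.005,0.165,0],1],[[0,0,0],[0.005,0.165,0],1]]'
python3 -m inch '[[[0,0,0],[0.005,0.165,0.05],1],[[0,0,0],[0.005,0.165,0.05],1],[[0,0,0],[0.005,0.165,0.05],1],[[0,0,0],[0.005,0.165,0.05],1],[[0,0,0],[0.005,0.165,0.05],1]]'
python3 -m inch '[[[0,0,0],[0,0,0],1],[[0,0,0],[0,0,0],1]]'
python3 - <<'E'
from h import *
c=cam('wrist','w5.png');s=ctrl.get_state();print(s['ee_pos'],s['tcp_rot'])
print(np.round(proj(c,(.467,-.3315,.048)),1))
E
```

```text
brim [0.45208289 0.16393669 0.098     ] disc [0.45225674 0.16258606 0.112     ] edges [0.45257318 0.21211115 0.098     ] [0.45256236 0.11576809 0.098     ] [0.49783716 0.16390572 0.098     ] [0.40154411 0.16397088 0.098     ]
t: 8.23
ee_pos: [0.4553, -0.007, 0.1968]
tcp_rot: [179.9, 0.2, -0.4]
wrist_force: [0.6, 0.2, -0.6]
gripper_width: 0.0953
gripper_force: 0.0
t: 8.65
ee_pos: [0.4605, -0.1712, 0.1971]
tcp_rot: [180.0, 0.2, -0.4]
wrist_force: [-0.1, 0.5, 0.4]
gripper_width: 0.0951
gripper_force: 0.0
t: 9.07
ee_pos: [0.4648, -0.3339, 0.1444]
tcp_rot: [-179.8, 0.3, -0.2]
wrist_force: [-1.0, -0.2, 0.6]
gripper_width: 0.0949
gripper_force: 0.0
t: 9.23
ee_pos: [0.4662, -0.3301, 0.1475]
tcp_rot: [-179.8, 0.1, -0.0]
wrist_force: [0.4, 0.4, -0.0]
gripper_width: 0.0946
gripper_force: 0.0
[ 0.46658662 -0.32983432  0.1483992 ] [-1.79903859e+02  5.87885781e-02  5.80523338e-02]
[319.3 196.1]
```

View pics/w5.png

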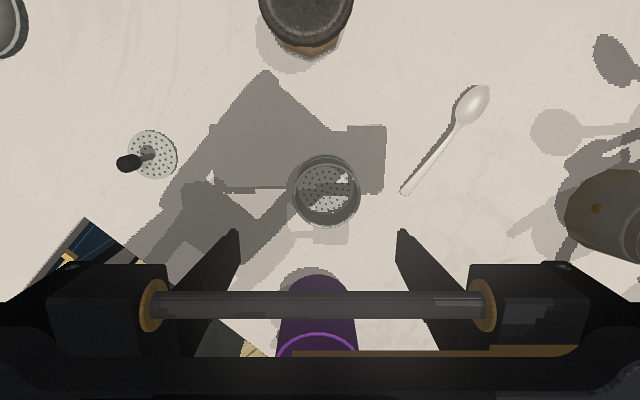

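The chamber rim is at about (325,191) and the spoon handle ends at (403,192). I'll check the clearance.

Run:
```python
from h import *
c=cam('wrist');s=ctrl.get_state();print(s['ee_pos'])
im=cv2.imread('pics/w5.png')
print('ch',ray(c,325,191,.048),ray(c,288,191,.048),ray(c,361,191,.048),ray(c,325,154,.048),ray(c,325,228,.048));print('spoon',ray(c,402,194,.003))
big=cv2.resize(im[140:245,270:410],None,fx=5,fy=5,interpolation=cv2.INTER_CUBIC);cv2.imwrite('pics/crop5.png',big)
```

```text
[ 0.46683012 -0.32981794  0.14899682]
ch [ 0.47209412 -0.33657416  0.048     ] [ 0.4720521  -0.30267627  0.048     ] [ 0.47213498 -0.36954275  0.048     ] [ 0.50613991 -0.33629967  0.048     ] [ 0.43540708 -0.33686995  0.048     ]
spoon [ 0.45563817 -0.42013849  0.003     ]
```

View pics/crop5.png

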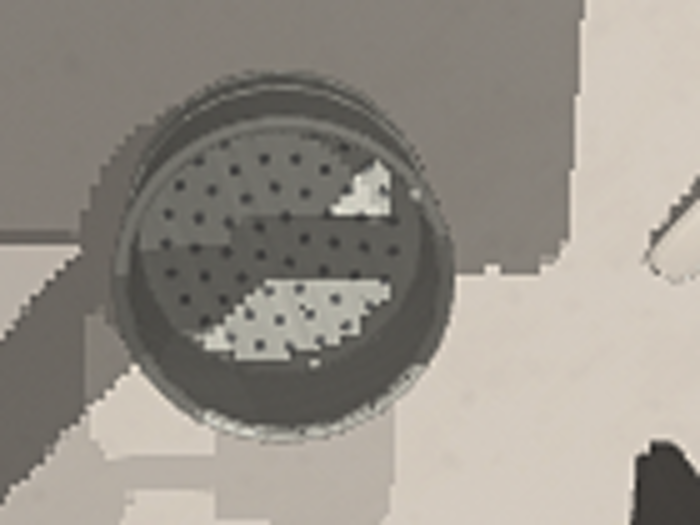

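```bash
python3 -m inch '[[[0,0,0],[0.001,0.0035,0.02],0.9],[[0,0,0],[0.001,0.0035,0.055],0.9],[[0,0,0],[0.001,0.0035,0.09],0.9],[[0,0,0],[0.001,0.0035,0.115],0.9],[[0,0,0],[0.001,0.0035,0.12],0.9]]'
python3 -m inch '[[[0,0,0],[0,0,0.008],0.9],[[0,0,0],[0,0,0.0135],0.9],[[0,0,0],[0,0,0.0135],0.8],[[0,0,0],[0,0,0.0135],0.7],[[0,0,0],[0,0,0.0135],0.6]]'
python3 -m inch '[[[0,0,0],[0,0,0],0],[[0,0,0],[0,0,0],0],[[0,0,0],[0,0,0],0],[[0,0,0],[0,0,0],0],[[0,0,0],[0,0,0],0]]'
python3 -m inch '[[[0,0,0],[0,0,-0.01],0],[[0,0,0],[0,0,-0.03],0],[[0,0,0],[0,0,-0.065],0],[[0,0,0],[0,0,-0.1],0],[[0,0,0],[0,0,-0.13],0]]'
python3 -m inch '[[[0,0,0],[0,0,-0.02],0],[[0,0,0],[0,0,-0.02],0],[[0,0,0],[0,0,-0.02],0],[[0,0,0],[0,0,-0.02],0]]'
python3 - <<'E'
from h import *
c=cam('wrist','w6.png');s=ctrl.get_state();print(s['ee_pos'],s['tcp_rot'])
E
```

```text
t: 9.75
ee_pos: [0.465, -0.3309, 0.0246]
tcp_rot: [-179.7, 0.4, 0.1]
wrist_force: [-0.5, -0.1, -0.6]
gripper_width: 0.086
gripper_force: 0.0
t: 10.17
ee_pos: [0.4686, -0.3359, 0.0175]
tcp_rot: [179.9, -0.1, 0.0]
wrist_force: [0.7, 0.1, 0.3]
gripper_width: 0.0709
gripper_force: 0.0
t: 10.58
ee_pos: [0.4683, -0.3359, 0.017]
tcp_rot: [179.9, -0.1, -0.0]
wrist_force: [-0.5, -0.8, 5.6]
gripper_width: 0.0608
gripper_force: 30.0
t: 11.0
ee_pos: [0.4673, -0.3348, 0.1475]
tcp_rot: [-180.0, 0.0, -0.0]
wrist_force: [0.7, -0.4, -0.7]
gripper_width: 0.0604
gripper_force: 30.0
t: 11.33
ee_pos: [0.4666, -0.3344, 0.1639]
tcp_rot: [-179.9, 0.1, -0.0]
wrist_force: [-0.1, 0.3, -1.8]
gripper_width: 0.0611
gripper_force: 30.0
[ 0.4663542  -0.33410866  0.16316324] [-1.79838940e+02  1.78875743e-01 -2.27380111e-03]
```

View pics/w6.png

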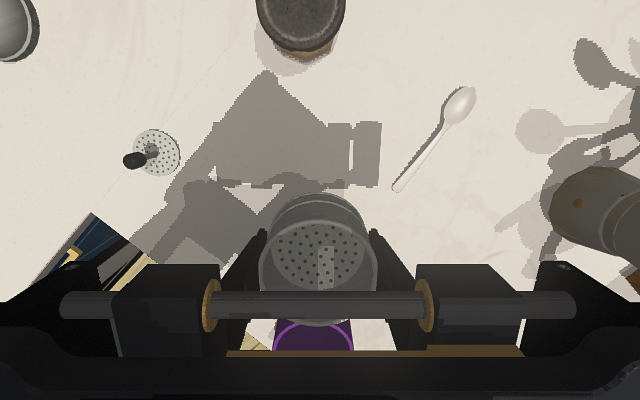

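The chamber is held upright, with its rim spanning u=259–378 and centred at about (318,262).

```bash
python3 - <<'E'
from h import *
c=cam('wrist');s=ctrl.get_state();print(s['ee_pos']);z=s['ee_pos'][2]+.032
for p in [(259,262),(378,262),(318,262),(318,202),(318,325)]: print(p,ray(c,*p,z).round(4))
z-=.048
print('foot far edge',ray(c,318,193,z).round(4), 'floor',ray(c,319,255,z+.018).round(4))
E
python3 -c "
import cv2;im=cv2.imread('pics/w6.png');cv2.imwrite('pics/crop6.png',cv2.resize(im[180:335,240:395],None,fx=3.8,fy=3.8,interpolation=cv2.INTER_CUBIC))"
```

```text
[ 0.46628654 -0.33408363  0.16293646]
(259, 262) [ 0.4733 -0.3046  0.1949]
(378, 262) [ 0.4734 -0.3648  0.1949]
(318, 262) [ 0.4733 -0.3345  0.1949]
(318, 202) [ 0.5053 -0.3345  0.1949]
(318, 325) [ 0.4349 -0.3345  0.1949]
foot far edge [ 0.4952 -0.3344  0.1469] floor [ 0.4612 -0.3351  0.1649]
```

View pics/crop6.png

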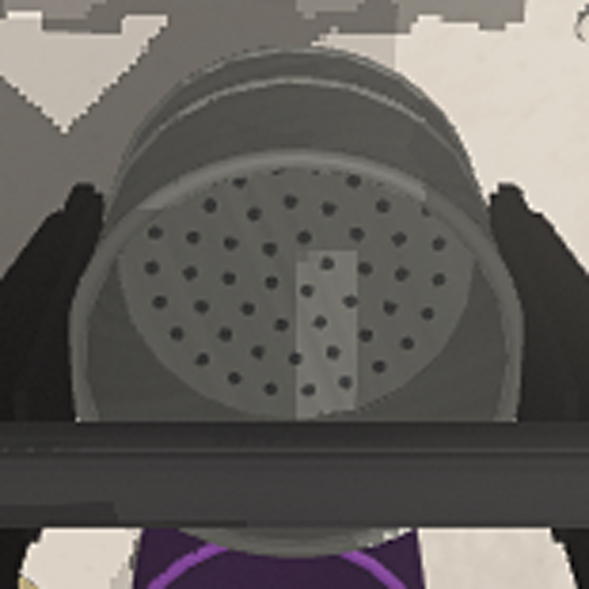

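```bash
python3 -m inch '[[[0,0,0],[-0.005,-0.166,-0.02],0],[[0,0,0],[-0.005,-0.166,-0.02],0],[[0,0,0],[-0.005,-0.166,-0.02],0],[[0,0,0],[-0.005,-0.166,-0.02],0],[[0,0,0],[-0.005,-0.166,-0.02],0]]'
python3 -m inch '[[[0,0,0],[-0.005,-0.166,0],0],[[0,0,0],[-0.005,-0.166,0],0],[[0,0,0],[-0.005,-0.166,0],0],[[0,0,0],[-0.005,-0.166,0],0],[[0,0,0],[-0.005,-0.166,0],0]]'
python3 -m inch '[[[0,0,0],[-0.004,-0.166,0],0],[[0,0,0],[-0.004,-0.166,0],0],[[0,0,0],[-0.004,-0.166,0],0],[[0,0,0],[-0.004,-0.166,0],0],[[0,0,0],[-0.004,-0.166,0],0]]'
python3 -m inch '[[[0,0,0],[0,0,0.01],0],[[0,0,0],[0,0,0.025],0],[[0,0,0],[0,0,0.03],0],[[0,0,0],[0,0,0.03],0],[[0,0,0],[0,0,0.03],0]]'
python3 - <<'E'
from h import *
c=cam('wrist','w7.png');s=ctrl.get_state();print(s['ee_pos'],s['tcp_rot'])
im=cv2.imread('pics/w7.png');cv2.imwrite('pics/crop7.png',cv2.resize(im[130:335,220:415],None,fx=2.9,fy=2.9,interpolation=cv2.INTER_CUBIC))
E
```

```text
t: 11.85
ee_pos: [0.4616, -0.1635, 0.1844]
tcp_rot: [-179.8, 0.1, 0.3]
wrist_force: [1.8, -0.9, -0.2]
gripper_width: 0.0609
gripper_force: 30.0
t: 12.27
ee_pos: [0.456, 0.0026, 0.1838]
tcp_rot: [-179.8, 0.2, 0.4]
wrist_force: [-0.1, -0.9, -1.0]
gripper_width: 0.0608
gripper_force: 30.0
t: 12.68
ee_pos: [0.4522, 0.1679, 0.1842]
tcp_rot: [-179.9, 0.2, 0.4]
wrist_force: [-0.8, -0.5, -0.9]
gripper_width: 0.0606
gripper_force: 30.0
t: 13.1
ee_pos: [0.4532, 0.1616, 0.1545]
tcp_rot: [180.0, 0.1, -0.1]
wrist_force: [-0.4, -0.3, -0.7]
gripper_width: 0.0609
gripper_force: 30.0
[0.45372412 0.16183535 0.1554481 ] [ 1.79983607e+02  2.69268218e-02 -9.84904435e-02]
```

View pics/crop7.png

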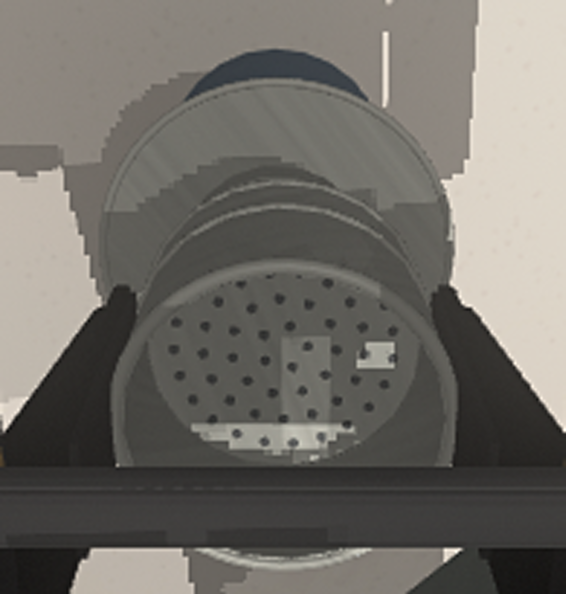

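Run:
```python
from h import *
c=cam('wrist');s=ctrl.get_state();t=s['ee_pos'];print(t)
q=lambda x,y:(220+x/2.9,130+y/2.9)
print('brim far',ray(c,*q(276,80),.098),'L',ray(c,*q(101,230),.098),'R',ray(c,*q(452,230),.098))
zr=t[2]+.032
print('rim far',ray(c,*q(284,260),zr),'near',ray(c,*q(284,570),zr),'L',ray(c,*q(112,390),zr),'R',ray(c,*q(457,390),zr))
print('foot far',ray(c,*q(282,179),t[2]-.016))
```

```text
[0.45401968 0.16208783 0.15600152]
brim far [0.49784449 0.16342247 0.098     ] L [0.45699859 0.21098577 0.098     ] R [0.45679707 0.11592623 0.098     ]
rim far [0.48389275 0.16154791 0.18800152] near [0.42189473 0.16164363 0.18800152] L [0.45971444 0.19148214 0.18800152] R [0.45958281 0.13151014 0.18800152]
foot far [0.48370723 0.16189626 0.14000152]
```

```bash
python3 -m inch '[[[0,0,0],[-0.002,-0.002,0.004],0],[[0,0,0],[-0.002,-0.002,0.012],0],[[0,0,0],[-0.002,-0.002,0.02],0],[[0,0,0],[-0.002,-0.002,0.024],0],[[0,0,0],[-0.002,-0.002,0.024],0]]'
python3 -m inch '[[[0,0,0],[0,0,0.002],0],[[0,0,0],[0,0,0.004],0],[[0,0,0],[0,0,0.006],0],[[0,0,0],[0,0,0.008],0],[[0,0,0],[0,0,0.008],0]]'
python3 -m inch '[[[0,0,0],[0,0,0.002],0],[[0,0,0],[0,0,0.004],0],[[0,0,0],[0,0,0.006],0],[[0,0,0],[0,0,0.008],0],[[0,0,0],[0,0,0.008],0]]'
```

```text
t: 13.62
ee_pos: [0.4503, 0.1646, 0.1298]
tcp_rot: [180.0, 0.2, 0.0]
wrist_force: [0.7, 0.2, -1.1]
gripper_width: 0.0607
gripper_force: 30.0
t: 14.03
ee_pos: [0.4514, 0.1648, 0.1233]
tcp_rot: [180.0, 0.0, 0.0]
wrist_force: [-0.6, -0.4, -0.6]
gripper_width: 0.0608
gripper_force: 30.0
t: 14.45
ee_pos: [0.4513, 0.1648, 0.1151]
tcp_rot: [180.0, 0.0, 0.0]
wrist_force: [-1.0, 0.6, -0.7]
gripper_width: 0.0607
gripper_force: 30.0
```

No contact so far, so the foot is over the raised middle. I'll continue down.

```bash
python3 -m inch '[[[0,0,0],[0,0,0.001],0],[[0,0,0],[0,0,0.0015],0],[[0,0,0],[0,0,0.0015],0],[[0,0,0],[0,0,0.0015],0]]'
python3 -m inch '[[[0,0,0],[0,0,0.0005],0],[[0,0,0],[0,0,0.001],0],[[0,0,0],[0,0,0.001],0],[[0,0,0],[0,0,0.001],0]]'
```

```text
t: 14.78
ee_pos: [0.4518, 0.1649, 0.115]
tcp_rot: [180.0, -0.0, 0.0]
wrist_force: [-3.7, -1.0, 5.3]
gripper_width: 0.0606
gripper_force: 30.0
t: 15.12
ee_pos: [0.452, 0.1649, 0.115]
tcp_rot: [180.0, -0.0, 0.0]
wrist_force: [-4.5, -2.3, 10.8]
gripper_width: 0.0606
gripper_force: 30.0
```

The tip stopped at z=0.115, which matches the chamber standing on the brim. I'll release it.

```bash
python3 -m inch '[[[0,0,0],[0,0,-0.001],0],[[0,0,0],[0,0,-0.001],0.7],[[0,0,0],[0,0,-0.001],0.8],[[0,0,0],[0,0,-0.001],0.85],[[0,0,0],[0,0,-0.001],0.85]]'
python3 -m inch '[[[0,0,0],[0,0,0],0.85],[[0,0,0],[0,0,-0.02],0.9],[[0,0,0],[0,0,-0.05],1],[[0,0,0],[0,0,-0.08],1],[[0,0,0],[0,0,-0.1],1]]'
python3 -m inch '[[[0,0,0],[0,0,0],1],[[0,0,0],[0,0,0],1]]'
python3 - <<'E'
from h import *
c=cam('wrist','w8.png');s=ctrl.get_state();print(s['ee_pos'],s['tcp_rot'])
im=cv2.imread('pics/w8.png');cv2.imwrite('pics/crop8.png',cv2.resize(im[120:275,230:405],None,fx=3.6,fy=3.6,interpolation=cv2.INTER_CUBIC))
E
```

```text
t: 15.53
ee_pos: [0.4513, 0.1648, 0.1136]
tcp_rot: [180.0, 0.0, -0.0]
wrist_force: [-0.3, -0.1, -0.0]
gripper_width: 0.0789
gripper_force: 0.0
t: 15.95
ee_pos: [0.4523, 0.1651, 0.2169]
tcp_rot: [-180.0, -0.2, 0.0]
wrist_force: [1.6, 0.1, -0.0]
gripper_width: 0.0942
gripper_force: 0.0
t: 16.12
ee_pos: [0.4523, 0.1651, 0.2153]
tcp_rot: [-180.0, -0.2, 0.0]
wrist_force: [0.5, -0.2, -0.4]
gripper_width: 0.0947
gripper_force: 0.0
[0.45131271 0.16480343 0.21356061] [ 1.79995218e+02  2.29367309e-02 -6.02745292e-04]
```

View pics/crop8.png

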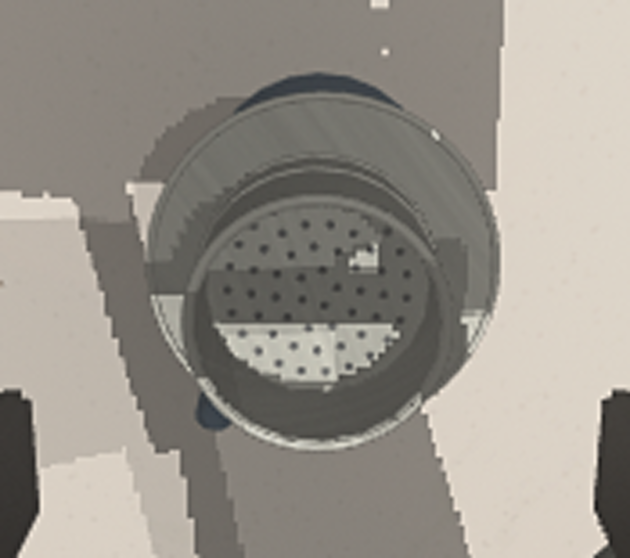

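The chamber stands level and concentric on the brim, with its rim centre at about (318.6,209.3) in the full image. That was the last of the 14 pictures, so from here I work from numbers only.

```bash
python3 - <<'E'
from h import *
c=cam('wrist');q=lambda x,y:(230+x/3.6,120+y/3.6)
for n,p in [('c',(319,321.5)),('L',(185,320)),('R',(453,320)),('far',(319,193)),('near',(319,450))]: print(n,ray(c,*q(*p),.146).round(4))
E
python3 -m inch '[[[0,0,0],[0.023,0.162,0],1],[[0,0,0],[0.023,0.162,0],1],[[0,0,0],[0.023,0.162,0],1],[[0,0,0],[0.023,0.162,0],0.8],[[0,0,0],[0.023,0.162,0],0.6]]'
python3 -m inch '[[[0,0,0],[0.023,0.161,0.05],0.6],[[0,0,0],[0.023,0.161,0.05],0.6],[[0,0,0],[0.023,0.161,0.05],0.6],[[0,0,0],[0.023,0.161,0.05],0.6],[[0,0,0],[0.023,0.161,0.05],0.6]]'
python3 -m inch '[[[0,0,0],[0,0,0],0.6],[[0,0,0],[0,0,0],0.6],[[0,0,0],[0,0,0],0.6]]'
python3 - <<'E'
from h import *
c=cam('wrist','w9.png');s=ctrl.get_state();print(s['ee_pos'],s['tcp_rot'])
g=c['img'].max(2);print('pred knob',np.round(proj(c,(.498,-.158,.055)),1),'disc',np.round(proj(c,(.498,-.158,.006)),1))
n,l,st,ce=cv2.connectedComponentsWithStats((g<55).astype(np.uint8))
for i in range(1,n):
    if st[i,4]>40 and 130<ce[i][1]<260 and 240<ce[i][0]<400: print(st[i].tolist(),ce[i].round(1))
E
```

```text
c [0.4509 0.1638 0.146 ]
L [0.4512 0.1944 0.146 ]
R [0.4512 0.1333 0.146 ]
far [0.4808 0.1639 0.146 ]
near [0.4186 0.1638 0.146 ]
t: 16.63
ee_pos: [0.4739, -0.0023, 0.2118]
tcp_rot: [179.9, 0.2, -0.4]
wrist_force: [-0.7, 0.8, 0.4]
gripper_width: 0.0868
gripper_force: 0.0
t: 17.05
ee_pos: [0.4955, -0.1617, 0.1594]
tcp_rot: [-179.9, 0.4, -0.3]
wrist_force: [-0.9, 1.0, -0.0]
gripper_width: 0.0583
gripper_force: 0.0
t: 17.3
ee_pos: [0.4974, -0.1568, 0.1638]
tcp_rot: [-180.0, 0.0, 0.1]
wrist_force: [-0.2, 0.5, 0.2]
gripper_width: 0.0572
gripper_force: 0.0
[ 0.49757987 -0.15669274  0.16418288] [-1.79979782e+02 -3.19501353e-03  1.05689294e-01]
pred knob [318.9 193.5] disc [318.7 180.6]
```

Run:
```python
from h import *
im=cv2.imread('pics/w9.png');c=cam('wrist');g=im.max(2)
for T in (30,40,60,75,90):
    n,l,st,ce=cv2.connectedComponentsWithStats((g<T).astype(np.uint8))
    for i in range(1,n):
        x,y,w,h,a=st[i]
        if a>60 and w<120 and h<120 and 100<ce[i][1]<270 and 230<ce[i][0]<410: print(T,st[i].tolist(),ce[i].round(1))
print(g[150:225:5,280:360:5])
```

```text
60 [315, 183, 15, 18, 210] [321.6 191.5]
75 [314, 183, 16, 18, 228] [321.4 191.5]
90 [313, 179, 19, 22, 267] [321.4 190.8]
[[130 130 129 129 130 131 130 131 129 131 130 132 132 133 212 133]
 [130 130 129 130 129 130 131 130 131 131 131 132 132 133 213 132]
 [129 130 129 130 130 129 130 104 113 120 115 132 133 133 213 132]
 [130 129 129 130 129 103 116 114 115 120 120 117 133 132 212 133]
 [130 130 130 131 131 113 115  99 115 121 122 118 119 133 215 133]
 [130 130 129 129 116  88 114 100 114 120 122 117 119 132 134 134]
 [130 129 129 131  94  92 116  94  79 119  93 107  98 133 133 133]
 [182 182 184 184  92  94  94  79  53  53  99 100  99 133 211 213]
 [183 183 183 187 108  94  96  53  56  56  86 100  99 212 210 211]
 [184 183 183 105 107  96  62  52  57  57 190 186 185 210 211 210]
 [183 182 213 108 107 107 105  95  74 109 180 186 184 210 211 211]
 [183 182 125 107 107 109 108 188 184 184 185 186 186 210 212 210]
 [183 183 130 107 108 108 105 185 185 186 185 186 183 211 209 211]
 [184 100 130 107 107 108 186 184 185 185 186 186 184 211 212 211]
 [106 106 106 107 108 108 185 184 185 186 186 186 186 211 211 211]]
```

```bash
python3 -m inch '[[[0,0,0],[0,0.002,0.02],0.6],[[0,0,0],[0,0.002,0.055],0.6],[[0,0,0],[0,0.002,0.09],0.6],[[0,0,0],[0,0.002,0.11],0.6],[[0,0,0],[0,0.002,0.115],0.6]]'
python3 -m inch '[[[0,0,0],[0,0,0.005],0.6],[[0,0,0],[0,0,0.0095],0.6],[[0,0,0],[0,0,0.0095],0.5],[[0,0,0],[0,0,0.0095],0.3],[[0,0,0],[0,0,0.0095],0.2]]'
python3 -m inch '[[[0,0,0],[0,0,0],0],[[0,0,0],[0,0,0],0],[[0,0,0],[0,0,0],0],[[0,0,0],[0,0,0],0],[[0,0,0],[0,0,0],0]]'
python3 -m inch '[[[0,0,0],[0,0,-0.01],0],[[0,0,0],[0,0,-0.03],0],[[0,0,0],[0,0,-0.065],0],[[0,0,0],[0,0,-0.1],0],[[0,0,0],[0,0,-0.13],0]]'
python3 -m inch '[[[0,0,0],[0,0,-0.045],0],[[0,0,0],[0,0,-0.045],0],[[0,0,0],[0,0,-0.045],0],[[0,0,0],[0,0,-0.045],0]]'
python3 - <<'E'
from h import *
c=cam('wrist','w10.png');s=ctrl.get_state();t=s['ee_pos'];print(t,s['tcp_rot'])
print('pred disc centre',proj(c,(t[0],t[1],t[2]-.036)),'far',proj(c,(t[0]+.025,t[1],t[2]-.034)),'LR',proj(c,(t[0],t[1]+.025,t[2]-.034)),proj(c,(t[0],t[1]-.025,t[2]-.034)))
g=c['img'].max(2);print(g[170:290:4,264:376:4])
E
```

```text
t: 17.82
ee_pos: [0.4946, -0.1577, 0.0451]
tcp_rot: [-179.8, 0.4, 0.1]
wrist_force: [-0.9, 0.6, 0.2]
gripper_width: 0.0573
gripper_force: 0.0
t: 18.23
ee_pos: [0.4987, -0.1606, 0.0413]
tcp_rot: [179.9, -0.1, 0.0]
wrist_force: [0.5, -0.6, 1.0]
gripper_width: 0.0421
gripper_force: 0.0
t: 18.65
ee_pos: [0.4976, -0.1603, 0.0398]
tcp_rot: [180.0, -0.0, -0.0]
wrist_force: [-0.7, -0.6, 0.2]
gripper_width: 0.0138
gripper_force: 30.0
t: 19.07
ee_pos: [0.4976, -0.1601, 0.1723]
tcp_rot: [180.0, -0.1, 0.0]
wrist_force: [1.2, -0.7, -0.0]
gripper_width: 0.0138
gripper_force: 30.0
t: 19.4
ee_pos: [0.4974, -0.1601, 0.2149]
tcp_rot: [180.0, -0.0, 0.0]
wrist_force: [-0.5, 0.1, -0.6]
gripper_width: 0.0138
gripper_force: 30.0
[ 0.49672208 -0.15977984  0.21338873] [-1.79946870e+02  1.15042523e-01 -5.94122573e-04]
pred disc centre (np.float64(317.0251544374061), np.float64(223.58867060700288)) far (np.float64(316.9988020955141), np.float64(191.38440196819306)) LR (np.float64(282.36341655571334), np.float64(224.6565918796632)) (np.float64(351.67932621013665), np.float64(224.63476070583238))
[[125 126 126 1
[... 2795 characters left out ...]
 32  31  31  31  29  31  32  27  31  29  29 212  39  30  31  80 212  40
   40  41  43  45  45  46  48  49  50  50]
 [ 32  29  28  29  31  29  31  27  28  31  31 182 205 206 204 204 208  37
   36  40  42  43  44  46  48  47  49  48]
 [ 29  30  30  30  29  30  28  27  25  29  29  80 116 205 206 202 207  37
   38  37  42  41  44  43  45  45  47  47]
 [ 30  30  30  26  29  29  31  27  25  29  29  65  67  62 207 205 206  35
   37  37  38  40  41  43  43  44  46  45]
 [ 29  29  28  28  29  28  28  70  25  28  27  79  84  64  80 206 207  32
   36  32  73  38  41  41  41  42  43  43]
 [ 26  26  27  26  29  29  38  70  23  30  26  92  70  64  52  48 213  31
   37  31  73  36  38  38  39  40  42  43]]
```

The press hangs level, with its disc centre within 1 mm of the TCP. I'll carry it over the chamber.

```bash
python3 -m inch '[[[0,0,0],[-0.006,-0.04,0],0],[[0,0,0],[-0.012,-0.08,0],0],[[0,0,0],[-0.018,-0.12,0],0],[[0,0,0],[-0.024,-0.15,0],0],[[0,0,0],[-0.024,-0.165,0],0]]'
python3 -m inch '[[[0,0,0],[-0.006,-0.035,0],0],[[0,0,0],[-0.012,-0.075,0],0],[[0,0,0],[-0.018,-0.115,0],0],[[0,0,0],[-0.0225,-0.145,0],0],[[0,0,0],[-0.0225,-0.1595,0],0]]'
python3 -m inch '[[[0,0,0],[0,0,0],0],[[0,0,0],[0,0,0.01],0],[[0,0,0],[0,0,0.02],0],[[0,0,0],[0,0,0.02],0],[[0,0,0],[0,0,0.02],0]]'
python3 - <<'E'
from h import *
c=cam('wrist','w11.png');s=ctrl.get_state();t=s['ee_pos'];print(t,s['tcp_rot'],s['wrist_force'])
print('disc far/L/R',[np.round(proj(c,(t[0]+a,t[1]+b,t[2]-.034)),1) for a,b in((.025,0),(0,.025),(0,-.025))])
print('chamber rim far/L/R',[np.round(proj(c,(.4505+a,.1638+b,.146)),1) for a,b in((.031,0),(0,.031),(0,-.031))])
g=c['img'].max(2);print(g[160:260:3,318]);print(g[221:245:6,262:376:3])
E
```

```text
t: 19.87
ee_pos: [0.471, 0.0079, 0.2118]
tcp_rot: [-179.9, 0.3, 0.1]
wrist_force: [0.9, -0.1, -0.8]
gripper_width: 0.0136
gripper_force: 30.0
t: 20.28
ee_pos: [0.4486, 0.1671, 0.2119]
tcp_rot: [180.0, 0.3, 0.2]
wrist_force: [0.5, -0.2, -0.3]
gripper_width: 0.0137
gripper_force: 30.0
t: 20.7
ee_pos: [0.4501, 0.1631, 0.1925]
tcp_rot: [179.9, 0.2, -0.1]
wrist_force: [0.5, 0.6, -0.6]
gripper_width: 0.0134
gripper_force: 30.0
[0.45068682 0.16329852 0.19354953] [ 1.79967925e+02  1.10108822e-01 -9.80675037e-02] [ 0.21161446  0.29717056 -0.55319191]
disc far/L/R [array([317. , 190.5]), array([282. , 224.3]), array([352.2, 224.1])]
chamber rim far/L/R [array([316.3, 177.5]), array([275.3, 217.6]), array([357.5, 217.4])]
[114 117  83 116  82  82 116 110 107  93  94 114 115  63  92  93  65  92
  54  92  93  78  78  77  77  52  38  37  38  38  38  36  36  36]
[[112 111 112 162  90  85  74  72  92  97  93  93  54  95  91  91  92  93
   92  93  96  95  95  98  97  76  98  98  99  99 100  98  97  93 225 218
  219 219]
 [109 111 110 110 109  95  77  73  93  97  93  94  96  95  91  90  93  93
   76  78  78  94  93 112  98  95  97  99  60 100  97  92  96 221 218 218
  218 218]
 [194 111 110 110 108 108  94  74  93  98  65  94  45  39  39  94  92  85
   76  78  78  95  66  44  43  55 120 120 119 120  86 224 218 218 218 219
  219 219]
 [188 196 109 108 110 109  63  95  78  96  95  39  38  39  38  95  34  38
   37  38  39  37  98  43  41  43  44 124 118 181 217 217 217 218 218 219
  218 218]]
```

```bash
python3 -m inch '[[[0,0,0],[0,0,0.003],0],[[0,0,0],[0,0,0.006],0],[[0,0,0],[0,0,0.009],0],[[0,0,0],[0,0,0.012],0],[[0,0,0],[0,0,0.012],0]]'
python3 -m inch '[[[0,0,0],[0,0,0.002],0],[[0,0,0],[0,0,0.004],0],[[0,0,0],[0,0,0.006],0],[[0,0,0],[0,0,0.008],0],[[0,0,0],[0,0,0.008],0]]'
```

```text
t: 21.17
ee_pos: [0.4506, 0.1642, 0.1818]
tcp_rot: [180.0, 0.1, -0.0]
wrist_force: [-0.3, 0.4, -1.1]
gripper_width: 0.0139
gripper_force: 30.0
t: 21.58
ee_pos: [0.4507, 0.1643, 0.1741]
tcp_rot: [180.0, 0.0, 0.0]
wrist_force: [-0.5, -0.4, -1.1]
gripper_width: 0.0137
gripper_force: 30.0
```

It's inside the bore without contact, so I'll continue down to the floor.

```bash
python3 -m inch '[[[0,0,0],[0,0,0.004],0],[[0,0,0],[0,0,0.008],0],[[0,0,0],[0,0,0.012],0],[[0,0,0],[0,0,0.016],0],[[0,0,0],[0,0,0.016],0]]'
python3 -m inch '[[[0,0,0],[0,0,0.001],0],[[0,0,0],[0,0,0.002],0],[[0,0,0],[0,0,0.003],0],[[0,0,0],[0,0,0.003],0],[[0,0,0],[0,0,0.003],0]]'
python3 -m inch '[[[0,0,0],[0,0,0.0005],0],[[0,0,0],[0,0,0.0005],0],[[0,0,0],[0,0,0.0005],0]]'
```

```text
t: 22.0
ee_pos: [0.4503, 0.1642, 0.1573]
tcp_rot: [180.0, 0.1, -0.0]
wrist_force: [-0.3, -0.3, -0.6]
gripper_width: 0.0139
gripper_force: 30.0
t: 22.42
ee_pos: [0.4511, 0.1644, 0.1558]
tcp_rot: [-180.0, -0.0, 0.0]
wrist_force: [0.4, 0.1, -1.2]
gripper_width: 0.0133
gripper_force: 30.0
t: 22.67
ee_pos: [0.4513, 0.1643, 0.1557]
tcp_rot: [180.0, -0.0, -0.0]
wrist_force: [-0.5, -0.9, 2.3]
gripper_width: 0.0137
gripper_force: 30.0
```

Contact is at 0.1557 (0.156 expected), so the press is on the floor. I'll release it and go to the lid.

```bash
python3 -m inch '[[[0,0,0],[0,0,0],0.25],[[0,0,0],[0,0,0],0.4],[[0,0,0],[0,0,0],0.5],[[0,0,0],[0,0,0],0.5],[[0,0,0],[0,0,0],0.5]]'
python3 -m inch '[[[0,0,0],[0,0,-0.02],0.5],[[0,0,0],[0,0,-0.06],0.6],[[0,0,0],[0,0,-0.075],0.6],[[0,0,0],[0,0,-0.075],0.6],[[0,0,0],[0,0,-0.075],0.6]]'
python3 - <<'E'
from h import *
c=cam('wrist','w12.png');s=ctrl.get_state();print(s['ee_pos'])
g=c['img'].max(2);print('knob pred',proj(c,(.4505,.1637,.163)))
for T in (50,60,70):
    n,l,st,ce=cv2.connectedComponentsWithStats((g<T).astype(np.uint8))
    for i in range(1,n):
        x,y,w,h,a=st[i]
        if a>60 and w<80 and h<80 and 130<ce[i][1]<270 and 260<ce[i][0]<380: print(T,st[i].tolist(),ce[i].round(1))
E
python3 -m inch '[[[0,0,0],[0.03,0.03,0],0.6],[[0,0,0],[0.06,0.06,0],0.6],[[0,0,0],[0.085,0.09,0],0.6],[[0,0,0],[0.085,0.095,0],0.6],[[0,0,0],[0.085,0.095,0],0.6]]'
python3 -m inch '[[[0,0,0],[0.03,0.03,0.02],0.6],[[0,0,0],[0.06,0.06,0.04],0.6],[[0,0,0],[0.085,0.09,0.06],0.6],[[0,0,0],[0.0895,0.095,0.06],0.6],[[0,0,0],[0.0895,0.095,0.06],0.6]]'
python3 -m inch '[[[0,0,0],[0,0,0],0.6],[[0,0,0],[0,0,0],0.6],[[0,0,0],[0,0,0],0.6]]'
python3 - <<'E'
from h import *
c=cam('wrist','w13.png');s=ctrl.get_state();print(s['ee_pos'],s['tcp_rot'])
g=c['img'].max(2);print('knob pred top/mid',proj(c,(.626,-.026,.063)),proj(c,(.626,-.026,.055)),'rim LR far',[np.round(proj(c,(.626+a,-.026+b,.004)),1) for a,b in((.0385,0),(0,.0385),(0,-.0385))])
for T in (45,60,70):
    n,l,st,ce=cv2.connectedComponentsWithStats((g<T).astype(np.uint8))
    for i in range(1,n):
        x,y,w,h,a=st[i]
        if a>60 and w<80 and h<80 and 130<ce[i][1]<270 and 260<ce[i][0]<380: print(T,st[i].tolist(),ce[i].round(1),ray(c,*ce[i],.056))
E
```

```text
t: 23.08
ee_pos: [0.4509, 0.1644, 0.1549]
tcp_rot: [180.0, 0.0, 0.0]
wrist_force: [0.4, -0.6, -0.0]
gripper_width: 0.0415
gripper_force: 0.0
t: 23.5
ee_pos: [0.4516, 0.1645, 0.2312]
tcp_rot: [-180.0, -0.1, 0.0]
wrist_force: [-0.3, 0.7, -0.8]
gripper_width: 0.0568
gripper_force: 0.0
[0.45071736 0.16432316 0.22949288]
knob pred (np.float64(318.48505314467167), np.float64(210.00151418224237))
60 [310, 199, 18, 22, 303] [318.1 209.4]
70 [310, 199, 18, 22, 316] [318.2 209.2]
t: 23.97
ee_pos: [0.5356, 0.0676, 0.2273]
tcp_rot: [180.0, 0.3, -0.2]
wrist_force: [-0.9, 0.4, 0.1]
gripper_width: 0.0569
gripper_force: 0.0
t: 24.38
ee_pos: [0.6244, -0.0268, 0.1656]
tcp_rot: [-180.0, 0.4, -0.1]
wrist_force: [-0.8, 0.0, -0.3]
gripper_width: 0.0569
gripper_force: 0.0
t: 24.63
ee_pos: [0.625, -0.024, 0.1709]
tcp_rot: [-180.0, -0.0, 0.1]
wrist_force: [0.2, 0.3, 0.9]
gripper_width: 0.0571
gripper_force: 0.0
[ 0.62517459 -0.02420065  0.1711876 ] [-1.79991005e+02 -7.67426391e-02  9.59283684e-02]
knob pred top/mid (np.float64(319.5154901593808), np.float64(193.53950558577398)) (np.float64(319.46464762575573), np.float64(191.16211536246723)) rim LR far [array([319.3, 144.1]), array([285. , 178.4]), array([353.4, 178.5])]
60 [312, 180, 18, 21, 292] [320.4 190.4] [ 0.62709299 -0.02692613  0.056     ]
70 [312, 180, 19, 21, 303] [320.4 190.4] [ 0.62707319 -0.02691417  0.056     ]
```

```bash
python3 -m inch '[[[0,0,0],[0.0005,0.001,0.02],0.6],[[0,0,0],[0.0005,0.001,0.055],0.6],[[0,0,0],[0.0005,0.001,0.09],0.6],[[0,0,0],[0.0005,0.001,0.105],0.6],[[0,0,0],[0.0005,0.001,0.112],0.6]]'
python3 -m inch '[[[0,0,0],[0,0,0.005],0.6],[[0,0,0],[0,0,0.0095],0.6],[[0,0,0],[0,0,0.0095],0.5],[[0,0,0],[0,0,0.0095],0.3],[[0,0,0],[0,0,0.0095],0.25]]'
python3 -m inch '[[[0,0,0],[0,0,0],0],[[0,0,0],[0,0,0],0],[[0,0,0],[0,0,0],0],[[0,0,0],[0,0,0],0],[[0,0,0],[0,0,0],0]]'
python3 -m inch '[[[0,0,0],[0,0,-0.01],0],[[0,0,0],[0,0,-0.03],0],[[0,0,0],[0,0,-0.065],0],[[0,0,0],[0,0,-0.1],0],[[0,0,0],[0,0,-0.13],0]]'
python3 -m inch '[[[0,0,0],[0,0,-0.03],0],[[0,0,0],[0,0,-0.065],0],[[0,0,0],[0,0,-0.065],0],[[0,0,0],[0,0,-0.065],0],[[0,0,0],[0,0,-0.065],0]]'
python3 - <<'E'
from h import *
c=cam('wrist','w14.png');s=ctrl.get_state();t=s['ee_pos'];print(t,s['tcp_rot'])
print('rim far/L/R',[np.round(proj(c,(t[0]+a,t[1]+b,t[2]-.045)),1) for a,b in((.0385,0),(0,.0385),(0,-.0385))])
g=c['img'].max(2);print(g[150:215:2,318]);print(g[216:228:5,252:388:3])
E
```

```text
t: 25.1
ee_pos: [0.6233, -0.0253, 0.055]
tcp_rot: [-180.0, 0.3, 0.1]
wrist_force: [-0.5, 0.7, 0.3]
gripper_width: 0.0572
gripper_force: 0.0
t: 25.52
ee_pos: [0.6272, -0.0268, 0.0504]
tcp_rot: [180.0, -0.2, 0.0]
wrist_force: [0.4, -0.0, 0.5]
gripper_width: 0.0423
gripper_force: 0.0
t: 25.93
ee_pos: [0.6262, -0.0267, 0.049]
tcp_rot: [180.0, -0.0, -0.0]
wrist_force: [-0.2, -0.3, 0.6]
gripper_width: 0.0168
gripper_force: 30.0
t: 26.35
ee_pos: [0.6261, -0.0266, 0.1812]
tcp_rot: [180.0, -0.1, 0.0]
wrist_force: [0.6, -0.1, -0.4]
gripper_width: 0.0162
gripper_force: 30.0
t: 26.77
ee_pos: [0.6255, -0.0266, 0.2431]
tcp_rot: [-180.0, 0.1, -0.0]
wrist_force: [0.5, -0.2, -1.7]
gripper_width: 0.0167
gripper_force: 30.0
[ 0.62499767 -0.02649614  0.24171733] [-1.79974914e+02  1.80699077e-01  7.88077211e-04]
rim far/L/R [array([317.3, 168.8]), array([266.3, 218.9]), array([368.4, 218.9])]
[135 134 135 135 133 135 134 134 135  80 111 110  87  87  92  96  99  99
 100 102 103 105 107 108 109 108 109 110 109  91  95  97  98]
[[110 110 110 108 107  88  81  83  86  87  88  89 101 106  89  89  88  89
   91  93  95  95  95  94  94  93  90  91  92  90  92  91  92  92  92  91
   91  89  85 141 215 216 216 217 217 216]
 [109 109 109 108 106  85  82  84  85  87  87  88  89  89  89  89  90  91
   92  94  94  95  94  94  93  94  92  93  92  91  93  91  92  91  90  93
   90  88 115 141 215 216 215 216 216 216]
 [108 108 107 107 108  79  83  83  82  86  86  86  87  89  89  90  90  89
   90  91  92  92  93  92  91  92  91  92  92  90  91  91  91  92  92  90
   90  89 115 122 214 217 215 217 217 215]]
```

The lid is held level and centred. I'll carry it over the chamber and check alignment.

```bash
python3 -m inch '[[[0,0,0],[-0.022,-0.024,0],0],[[0,0,0],[-0.044,-0.048,0],0],[[0,0,0],[-0.066,-0.072,0],0],[[0,0,0],[-0.088,-0.095,0],0],[[0,0,0],[-0.088,-0.095,0],0]]'
python3 -m inch '[[[0,0,0],[-0.022,-0.024,0],0],[[0,0,0],[-0.044,-0.048,0],0],[[0,0,0],[-0.066,-0.072,0],0],[[0,0,0],[-0.0875,-0.0955,0],0],[[0,0,0],[-0.0875,-0.0955,0],0]]'
python3 -m inch '[[[0,0,0],[0,0,0],0],[[0,0,0],[0,0,0],0],[[0,0,0],[0,0,0],0],[[0,0,0],[0,0,0],0]]'
python3 - <<'E'
from h import *
c=cam('wrist','w15.png');s=ctrl.get_state();t=s['ee_pos'];print(t,s['tcp_rot'])
print('brim far/L/R',[np.round(proj(c,(.4505+a,.1635+b,.098)),1) for a,b in((.048,0),(0,.048),(0,-.048))])
g=c['img'].max(2);print(g[120:180:2,318])
tc=cam('top','t2.png');print('top pred lid knob',proj(tc,(t[0],t[1],t[2]+.014)))
E
```

```text
t: 27.23
ee_pos: [0.5339, 0.0714, 0.2408]
tcp_rot: [-179.9, 0.3, 0.2]
wrist_force: [-0.3, -0.1, -1.6]
gripper_width: 0.0164
gripper_force: 30.0
t: 27.65
ee_pos: [0.4471, 0.1663, 0.2415]
tcp_rot: [-180.0, 0.3, 0.2]
wrist_force: [0.2, -0.3, -1.2]
gripper_width: 0.0161
gripper_force: 30.0
t: 27.98
ee_pos: [0.4511, 0.163, 0.2431]
tcp_rot: [180.0, 0.1, -0.1]
wrist_force: [0.6, 0.1, -0.8]
gripper_width: 0.0166
gripper_force: 30.0
[0.45105925 0.16307592 0.24324405] [ 1.79980663e+02  4.46027630e-02 -8.86946366e-02]
brim far/L/R [array([316.8, 138.9]), array([271.7, 184.7]), array([362.2, 184.5])]
[148 148 148 147 147 147 147 148  75  78 143 127 126 130 129 123 123 125
 121  90  88  88  86 111  88 120 117  93  93 100]
top pred lid knob (np.float64(168.8031539808169), np.float64(216.80902675341324))
```

```bash
python3 -m inch '[[[0,0,0],[0,0,0.008],0],[[0,0,0],[0,0,0.016],0],[[0,0,0],[0,0,0.024],0],[[0,0,0],[0,0,0.03],0],[[0,0,0],[0,0,0.03],0]]'
python3 -m inch '[[[0,0,0],[0,0,0.004],0],[[0,0,0],[0,0,0.008],0],[[0,0,0],[0,0,0.012],0],[[0,0,0],[0,0,0.015],0],[[0,0,0],[0,0,0.015],0]]'
python3 -m inch '[[[0,0,0],[0,0,0.002],0],[[0,0,0],[0,0,0.004],0],[[0,0,0],[0,0,0.006],0],[[0,0,0],[0,0,0.0075],0],[[0,0,0],[0,0,0.0075],0]]'
```

```text
t: 28.5
ee_pos: [0.4493, 0.1635, 0.2111]
tcp_rot: [179.9, 0.2, -0.0]
wrist_force: [0.1, -0.2, -1.5]
gripper_width: 0.0168
gripper_force: 30.0
t: 28.92
ee_pos: [0.4501, 0.1638, 0.1978]
tcp_rot: [180.0, 0.1, 0.0]
wrist_force: [-0.4, 0.2, -1.0]
gripper_width: 0.0167
gripper_force: 30.0
t: 29.33
ee_pos: [0.4503, 0.1638, 0.1908]
tcp_rot: [180.0, 0.0, 0.0]
wrist_force: [-1.5, -0.8, -0.8]
gripper_width: 0.0168
gripper_force: 30.0
```

```bash
python3 -m inch '[[[0,0,0],[0,0,0.001],0],[[0,0,0],[0,0,0.002],0],[[0,0,0],[0,0,0.003],0],[[0,0,0],[0,0,0.004],0],[[0,0,0],[0,0,0.004],0]]'
python3 -m inch '[[[0,0,0],[0,0,0.0005],0],[[0,0,0],[0,0,0.001],0],[[0,0,0],[0,0,0.001],0],[[0,0,0],[0,0,0.001],0]]'
```

```text
t: 29.75
ee_pos: [0.4505, 0.1639, 0.187]
tcp_rot: [-180.0, 0.0, 0.0]
wrist_force: [0.1, -0.3, -0.9]
gripper_width: 0.0167
gripper_force: 30.0
t: 30.08
ee_pos: [0.4508, 0.1639, 0.1869]
tcp_rot: [-180.0, -0.0, 0.0]
wrist_force: [-2.9, 0.1, 4.7]
gripper_width: 0.0167
gripper_force: 30.0
```

Seated at 0.187 as expected. I'll release, retreat and check.

```bash
python3 -m inch '[[[0,0,0],[0,0,0],0.3],[[0,0,0],[0,0,0],0.4],[[0,0,0],[0,0,0],0.5],[[0,0,0],[0,0,0],0.5],[[0,0,0],[0,0,0],0.5]]'
python3 -m inch '[[[0,0,0],[0,0,-0.015],0.5],[[0,0,0],[0,0,-0.04],0.6],[[0,0,0],[0,0,-0.07],0.6],[[0,0,0],[0,0,-0.07],0.6],[[0,0,0],[0,0,-0.07],0.6]]'
python3 -m inch '[[[0,0,0],[0,0,0],0.6],[[0,0,0],[0,0,0],0.6],[[0,0,0],[0,0,0],0.6]]'
python3 - <<'E'
from h import *
c=cam('wrist','w16.png');s=ctrl.get_state();print(s['ee_pos'],s['t'])
g=c['img'].max(2);print('knob pred',proj(c,(.4505,.1637,.194)))
for T in (50,60,70):
    n,l,st,ce=cv2.connectedComponentsWithStats((g<T).astype(np.uint8))
    for i in range(1,n):
        x,y,w,h,a=st[i]
        if a>100 and w<80 and h<80 and 130<ce[i][1]<280 and 260<ce[i][0]<380: print(T,st[i].tolist(),ce[i].round(1))
v=int(round(proj(c,(.4505,.1637,.140))[1]));print(v,'skirt LRfar',[np.round(proj(c,(.4505+a,.1637+b,.140)),1) for a,b in((.0385,0),(0,.0385),(0,-.0385))]);print(g[v,255:385:3]);print(g[135:190:2,318])
E
python3 -m inch '[[[0,0,0],[0,0.04,-0.02],0.6],[[0,0,0],[0,0.08,-0.03],0.6],[[0,0,0],[0,0.12,-0.03],0.6],[[0,0,0],[0,0.16,-0.03],0.6],[[0,0,0],[0,0.19,-0.03],0.6]]'
python3 -m inch '[[[0,0,0],[0,0.04,0],0.6],[[0,0,0],[0,0.08,0],0.6],[[0,0,0],[0,0.1,0],0.6],[[0,0,0],[0,0.1,0],0.6],[[0,0,0],[0,0.1,0],0.6]]'
python3 - <<'E'
from h import *
c=cam('scene','s2.png');t=cam('top','t3.png');s=ctrl.get_state()
for n,k in(('scene',c),('top',t)):
    print(n,'pred knob',np.round(proj(k,(.4505,.1637,.192)),1))
    g=k['img'].max(2);u0,v0=map(int,proj(k,(.4505,.1637,.192)))
    print(g[v0-12:v0+14:2,u0-14:u0+16:2])
a=cv2.imread('pics/top0.png').astype(int);b=cv2.imread('pics/t3.png').astype(int)
for n,(x,y) in dict(canister=(202,125),jar=(391,150),spoon=(446,190)).items(): print(n,np.abs(a-b)[y-20:y+20,x-20:x+20].mean())
E
```

```text
t: 30.5
ee_pos: [0.4504, 0.1638, 0.1858]
tcp_rot: [180.0, 0.0, -0.0]
wrist_force: [-0.3, -0.0, 0.8]
gripper_width: 0.0444
gripper_force: 0.0
t: 30.92
ee_pos: [0.4517, 0.1641, 0.2585]
tcp_rot: [-179.9, -0.3, -0.0]
wrist_force: [-0.3, -0.1, 0.0]
gripper_width: 0.0569
gripper_force: 0.0
t: 31.17
ee_pos: [0.4498, 0.1637, 0.2544]
tcp_rot: [180.0, 0.2, -0.0]
wrist_force: [0.2, -0.1, -0.1]
gripper_width: 0.0571
gripper_force: 0.0
[0.44984841 0.16369226 0.2545808 ] 31.2167
knob pred (np.float64(317.35335296998477), np.float64(210.77700211351544))
60 [306, 197, 23, 25, 447] [317.  209.3]
70 [306, 197, 23, 26, 458] [317.  209.3]
191 skirt LRfar [array([317.3, 151.6]), array([277.4, 191.5]), array([357.3, 191.5])]
[207 206 114 121 122 122 119 205  92 100 106 110 114 116 118 121 122 123
 125 103 103 103 103 101 100 101 102 101 121 121 119 119 114 108 101 212
 229 229 229 229 229 229 230 229]
[ 77 142 128 128 130 127 123 126  93 124  96  96 105 108 110 112 115 116
 118 120 121 120 121 126 131 132 127 132]
t: 31.63
ee_pos: [0.45, -0.0286, 0.2858]
tcp_rot: [180.0, 0.0, -0.1]
wrist_force: [0.9, -0.8
[... 1253 characters left out ...]
 73]
 [117 118  97  75  82  89  90  90  92  92  92  90  87  84  78]
 [118 114  82  80  87  85  69  62  71  91  96  93  91  86  81]
 [118 108  76  83  85  59  42  40  40  68 100  98  93  89  83]
 [117 106  77  82  84  52  40  46  38  60 104 102  94  89  84]
 [118 102  77  84  87  61  41  43  38  68 105 103  96  89  84]
 [118 110  79  84  89  87  75  66  81  98 104  99  94  89  85]
 [118 113  82  79  89  91  94  94  97  98  97  96  91  85  81]
 [117 118  94  76  82  88  91  93  94  92  92  91  86  81  77]
 [117 118 110  79  76  81  86  86  89  87  86  84  83  78  71]
 [116 117 118 105  78  74  80  83  83  82  82  80  75  71  65]]
canister 1.5639583333333333
jar 1.75375
spoon 2.3352083333333336
```

Lid knob and skirt are where a seated, level lid puts them in all three views, and the bystanders are unchanged.

```bash
python3 -c "
from station import ctrl;print(ctrl.sign_off())"
```

```text
the job is handed in; nothing more can be done
None
```

The filter is assembled on the blue mug (plate, chamber, press, lid), each part seated and let go before the next; the coffee jar, canister and teaspoon look undisturbed, and I handed the job in at about 32 s of the 112 s allowed.

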